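Lean the worklist tablet on its reading stand

ROBOT

A 6-joint arm with a two-finger parallel gripper is mounted at the origin on the work surface. World frame = base frame: x ahead of the robot, y to its left, z up, the work surface at z = 0. Lengths are in mm, angles in rad, forces in N, time in s.
With the tool pointing down it reaches from about 275 to 750 mm from the base axis. Payload 10.2 kg.
Tool frame: the origin (TCP) lies midway between the tips of the shut fingers; the grasp point (between the pads) lies 19 mm behind it; z points along the fingers, y is the direction in which the jaws open and shut (so a half turn about z gives the same grasp; the last joint's range is limited). The gripper opens to 88 mm and grips with 3 to 60 N. Pads are 18 mm wide; open, the fingers measure 123 mm over their backs; the gripper's body (75 mm by 187 mm) begins 45 mm behind the grasp point.
Start: joints at [0.897, 0.313, 1.498, -0, 1.331, -0.223], TCP at [228.748, 472.552, 201.12] pointing down, gripper open.
Joint ranges: [-2.94, 2.94], [-0.97, 2.17], [0.19, 2.56], [-1.23, 4.37], [0.02, 3.11], [-2.88, 2.88]. Speed limits (rad/s): [2.39, 2.39, 3.01, 3.14, 3.14, 3.14].

INTERFACE

Orientations are given as a 3x3 rotation matrix whose columns are the frame's x, y, z axes.
In Python, from cell import monitor, read_camera, camera_model, r gives the robot as it stands.
- The arm moves only by the tool play_rows, never from a script. Its argument "steps" is a list of rows, each an object with "delta_rot": the turn, a rotation vector about the tool's x, y, z as a fraction of full scale, a list of three; "linear": the shift along the tool's x, y, z as a fraction of full scale, a list of three; "hand": the finger opening in mm, from 0 to 88.1. A call has 1 to 20 rows; each row is the pose to reach, as a shift and turn from the pose measured when the call began, along the tool's axes at that moment; what a row does not reach only later rows make up. Full scale, the value 1, is 10 cm for a shift and 1.5 rad for a turn. A row lasts 1/12 s, in which the tool goes at most 41.7 mm and 7.16 degrees, less where a joint would pass 70% of its speed; a pose out of reach is approached as far as the arm can. A call with a number of a shift or a turn outside -1 to 1 is refused whole. A call with a gripper value outside its range is refused whole. The fingers move at their own pace and stop on an object; "squeeze" is the grip in N (left out, the last holds). Time passes only in rows, so rows that repeat a pose let the fingers close. It gives the time, the measured TCP pose, the force and the opening at its end, in the units of the state.
- monitor.sense(): the state, without advancing time (a new reading comes with each control period).
- read_camera(name): name is "scene" or "top"; returns the picture (384x512x3 uint8, blue, green, red); there is no depth.
- camera_model(name): a dict with "fx", "fy", "cx", "cy" (pixels), "D" ([k1, k2, p1, p2, k3] as OpenCV has them; the pictures are not rectified), "R" (3x3) and "t" (3): a world point X has camera coordinates R X + t. Camera axes: x right, y down, z forward; pixel columns grow to the right and rows downward; lengths in mm; the calibration is good to about 2 mm. A picture is of the moment at which its call begins. camera_model takes no time and is no camera call.
- r.job_done(): hands the job in, once; it reports no verdict.
The state is a dict: "clock": time; "qpos": joint angles; "qvel": joint speeds; "joint_torque": joint torques, N m; "ee_pos": TCP position; "ee_rot": TCP orientation; "wrist_force": force on the tool from outside, world axes, zero at the start; "wrist_torque": the same for the moment, N m; "gripper_width": opening from 0.0 (shut) to 1.0 (fully open).
Only numpy, scipy, OpenCV 4.12 (cv2) and the standard library are available. Lean on these libraries where they do the work, as an engineer would, in place of code of your own. Each camera call takes 0.05 s, during which the arm holds its last target. There are 200 camera calls.

TASK

Lift the tablet out of its upright dock and lean it back on the dark steel reading stand, screen facing up and outward: its short lower edge on the base plate and butted against the front lip, its back resting on the bar, square to the stand and in the middle of it. Lay it back gently, without letting it drop or flop over, let go of it, and leave the other things on the bench where they are.

Things in the scene. Friction and masses are not known exactly. Their poses are not given: they have to be found in the camera images.
- tablet: Tablet computer in a dark grey case, a slab 190 mm high, 125 mm wide and 10 mm thick, 0.27 to 0.53 kg. Starts upright in the dock, its lower 40 mm in the slot. Origin: centre of its lower short edge face (mid thickness). z runs up along its height, y across its width, x is the normal of the screen (the screen is on the +x face, the plain back on -x).
- tablet_top (a point): Centre of the tablet's upper short edge face, 190 mm along the tablet's z from its origin; a good place to grip across the 10 mm thickness. Same axes as the tablet.
- dock: Fixed white plastic block with a slot in which the tablet stands upright: 75 mm (x) by 165 mm (y), 45 mm high; the slot is 13 mm (x) by 131 mm (y), open at the top, its floor 5 mm above the bench. Origin: centre of the underside; z up. The tablet's axes start parallel to the dock's.
- stand: Fixed dark steel reading stand: base plate 150 (x) by 160 (y) by 8 mm thick; along its front (+x) a lip 8 mm thick, 14 mm above the plate; behind, a level round bar along y, 12 mm in diameter, 122 mm long, on two sloping legs. Origin: centre of the underside; x to the front (the reader), y along the lip, z up. A tablet against lip and bar leans 32 degrees from upright, its top towards -x.
- stand_stop (a point): Middle of the inner corner between the stand's plate and lip, 60 mm in front of the stand's origin and 8 mm above the bench: where the lower edge of the tablet must butt. Axes as the stand.
- stand_bar (a point): Middle of the axis of the stand's bar (radius 6 mm), 14.5 mm behind the stand's origin and 102.3 mm above the bench. Axes as the stand.
- tube_rack: Bystander: loose aluminium rack of capped tubes, 95 mm by 215 mm, 93 mm high with the caps, 0.7 kg. Origin: centre of the underside.
- reagent: Bystander: loose white round bottle with a black cap, 72 mm in diameter, 140 mm high, 0.45 kg. Origin: centre of the underside.
- mouse: Bystander: loose black computer mouse, 105 mm by 60 mm, 32 mm high, 0.11 kg. Origin: centre of the underside.
- slide_box: Bystander: loose white flat box for microscope slides, 100 mm by 150 mm, 34 mm high, 0.4 kg. Origin: centre of the underside.
Mind the look-alikes: they are no part of the job. There is more than one size of the tablet; the one meant has the size given above.

How it is judged (in metres and radians):
At the end, for the whole second after the job is handed in: The tablet rests, released and still, on the stand: screen up, leaning back 24 to 39 degrees from upright, lower edge on the base plate and within about 9 mm of the lip, within 25 mm of the middle and 0.15 rad of square, top towards the rear (angle between tablet's own z axis and vertical between 0.42 and 0.68 rad and angle between tablet's own x axis and vertical below 1.2 rad and angle between the y axis of tablet and the y axis of stand, either way round below 0.15 rad and x of tablet in the frame of stand between 0.047 and 0.063 m and y of tablet in the frame of stand between -0.025 and 0.025 m and z of tablet in the frame of stand between 0.005 and 0.018 m and x of tablet_top in the frame of stand below -0.015 m and linear speed of tablet below 0.02 m/s and angular speed of tablet below 0.1 rad/s); the robot touches nothing.
It fails at once if the tablet is dropped or flops over: it turns faster than 3 rad/s or moves faster than 0.5 m/s while the fingers do not touch it (contact force between the fingers and tablet below 0.1 N and (angular speed of tablet above 3 rad/s or linear speed of tablet above 0.5 m/s)).
It fails at once if a bystander (tube rack, bottle, mouse or slide box) is moved by more than 20 mm (distance of any of tube_rack, reagent, mouse, slide_box from where it was at the start of the episode above 0.02 m).
It also fails if it takes over 45 s, if anything falls off the work surface, if the arm or the gripper's body presses on something with over 40 N, if the wrist force passes 120 N, or if a joint passes its speed limit or range.

## Working session

There is one attempt and no reset: what is moved stays moved. The work goes in short steps, Python scripts to look and compute and a tool call to move; the robot and the scene stay as the last step left them, time stands still between calls to the robot, and variables do not carry over. Pictures are saved under pics/ and viewed, about 8 in all and at most 12, crops included, and the job is handed in when it is done.

Besides the shell and the picture viewer there is one more tool, called after "Request:" by a JSON object that holds its "method" and its "body". play_rows: Moves the arm, as the interface text tells. Shift numbers are shares of 10 cm and turn numbers shares of 1.5 rad, none past 1 either way. Its arguments: {"type":"object","properties":{"steps":{"type":"array","items":{"type":"object","properties":{"delta_rot":{"type":"array","items":{"type":"number"}},"linear":{"type":"array","items":{"type":"number"}},"hand":{"type":"number"}}}},"squeeze":{"type":"number"}},"required":["steps"]}

```bash
mkdir -p pics; ls
python3 - <<'E'
from cell import monitor, read_camera, camera_model, r
import cv2
for n in("scene","top"):
    cv2.imwrite(f"pics/{n}0.png",read_camera(n)); m=camera_model(n); print(n,m)
print(monitor.sense())
E
```

```text
pics
scene {'fx': 402.33213452771406, 'fy': 402.33213452771406, 'cx': 252.30210776646933, 'cy': 189.89178407900903, 'D': array([-0.11078901,  0.        ,  0.        ,  0.        ,  0.        ]), 'R': array([[-0.1938647 ,  0.98095545,  0.01195317],
       [ 0.72898479,  0.15220049, -0.66739507],
       [-0.65650412, -0.12067066, -0.74460791]]), 't': array([ 199.78098442, -291.35166545, 1788.39133038])}
top {'fx': 442.9646807307588, 'fy': 442.9646807307588, 'cx': 253.59654959801085, 'cy': 194.96666805728754, 'D': array([0.0312469, 0.       , 0.       , 0.       , 0.       ]), 'R': array([[ 1.81582269e-02, -9.99833073e-01,  2.02587493e-03],
       [-9.91445268e-01, -1.82677583e-02, -1.29238423e-01],
       [ 1.29253857e-01,  3.38196484e-04, -9.91611479e-01]]), 't': array([-118.90834468,  564.86904894, 1363.78754178])}
{'clock': 0.1, 'qpos': array([ 8.96591521e-01,  3.13377665e-01,  1.49833872e+00, -1.01085118e-05,
        1.33097918e+00, -2.23414140e-01]), 'qvel': array([-0.00131896, -0.00041548, -0.00118756,  0.00059973, -0.00095085,
        0.00028755]), 'joint_torque': array([ 2.85324786e-03, -4.02807498e+01, -2.52642202e+01,  6.95620780e-02,
        3.42676858e-02, -2.15208195e-05]), 'ee_pos': array([228.5909605 , 472.34418469, 200.63512904]), 'ee_rot': array([[-9.00103877e-01,  4.35674818e-01, -6.80850308e-04],
       [ 4.35675287e-01,  9.00103489e-01, -8.67727864e-04],
       [ 2.34788559e-04, -1.07767487e-03, -9.99999392e-01]]), 'wrist_force': array([-1.14357117, -0.07623874, -0.41690971]), 'wrist_torque': array([0.00999663, 0.03000613, 0.02792921]), 'gripper_width': 1.0011959611324308}
```

View pics/scene0.png

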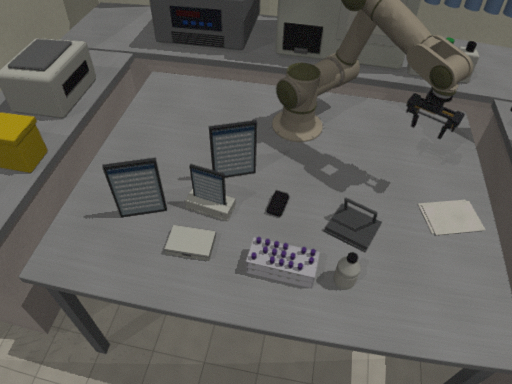

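View pics/top0.png

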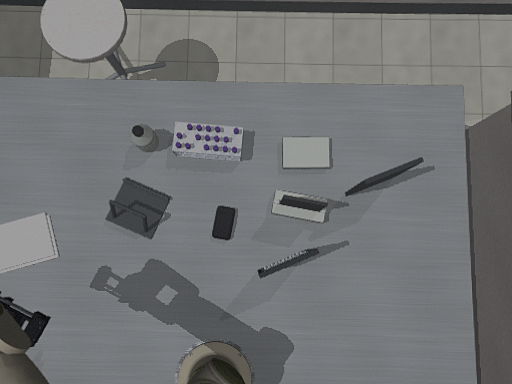

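Run:
```python
import cv2,numpy as np
a=cv2.imread("pics/top0.png");b=cv2.imread("pics/scene0.png")
z=lambda i,x,y:cv2.resize(i[y:y+75,x:x+100],(400,300),interpolation=cv2.INTER_CUBIC)
g=np.vstack([np.hstack([z(a,90,165),z(a,255,170)]),np.hstack([z(b,310,180),z(b,165,150)])])
g=np.clip((g/255.)**.6*255,0,255).astype('uint8')
cv2.imwrite("pics/crop0.png",g)
```

```text
(no output)
```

View pics/crop0.png

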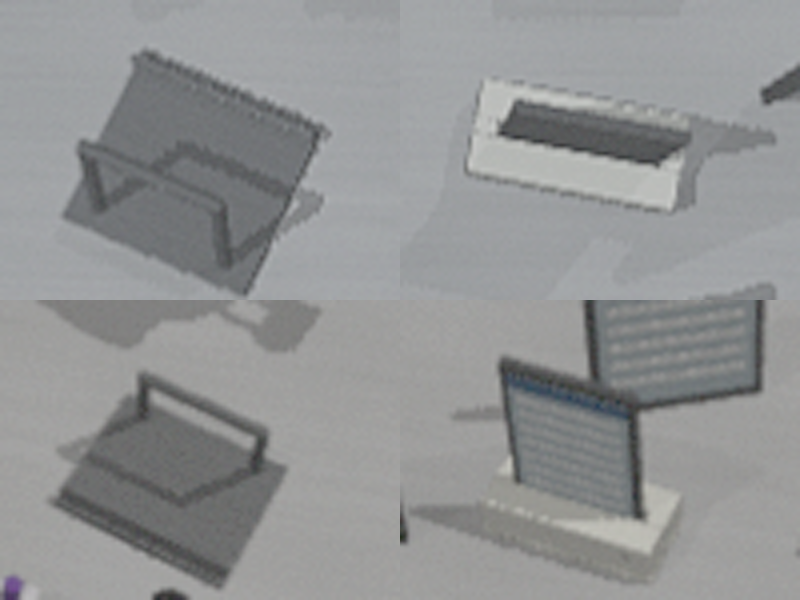

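```bash
cat > h.py <<'E'
import numpy as np, cv2
from cell import monitor, read_camera, camera_model, r
def ray(n,p):
    m=camera_model(n); K=np.array([[m['fx'],0,m['cx']],[0,m['fy'],m['cy']],[0,0,1]])
    u=cv2.undistortPoints(np.array([[p]],float),K,m['D'])[0,0]; R=np.array(m['R'])
    return -R.T@m['t'], R.T@np.array([u[0],u[1],1])
def cast(n,p,z):
    c,d=ray(n,p); return c+d*(z-c[2])/d[2]
def proj(n,X):
    m=camera_model(n); K=np.array([[m['fx'],0,m['cx']],[0,m['fy'],m['cy']],[0,0,1]])
    return cv2.projectPoints(np.array(X,float).reshape(-1,3),cv2.Rodrigues(np.array(m['R']))[0],np.array(m['t']),K,m['D'])[0][:,0]
E
python3 - <<'E'
from h import *
np.set_printoptions(precision=1,suppress=True)
T=lambda x,y,ox,oy:(ox+x/4-.4,oy+y/4-.4)
def line(name,n,pts,z):
    P=[cast(n,p,z) for p in pts]; d=P[1]-P[0]
    print(name,P[0][:2],P[1][:2],'mid',(P[0]+P[1])[:2]/2,'len',np.linalg.norm(d),'ang',np.arctan2(d[1],d[0]).round(3))
t=lambda *a:T(*a,90,165); s=lambda *a:T(*a,310,180)
line('bar top',  "top",[t(80,147),t(225,208)],105)
line('lip top',"top",[t(140,55),t(325,133)],20)
line('plate back',"top",[t(65,215),t(245,292)],8)
line('bar sc',"scene",[s(142,375),s(266,433)][:0] or [s(142,75),s(266,133)],106)
line('lip sc',"scene",[s(58,195),s(222,280)],20)
td=lambda x,y:T(x-400,y,255,170); sd=lambda x,y:T(x-400,y-300,165,150)
line('dock top far',"top",[td(485,80),td(690,115)],45)
line('tab top near/far edge',"top",[td(515,103),td(690,130)],195)
line('tab top sc front',"scene",[sd(506,370),sd(636,410)],195)
line('tab top sc rear',"scene",[sd(502,358),sd(637,400)],195)
line('dock top front sc',"scene",[sd(485,498),sd(655,553)],45)
# blobs in top view: mask of white dock
a=cv2.imread("pics/top0.png")
hsv=cv2.cvtColor(a,cv2.COLOR_BGR2HSV)
roi=hsv[180:232,262:340]; w=((roi[...,2]>175)&(roi[...,1]<40)).astype('uint8')
c=max(cv2.findContours(w,0,1)[0],key=cv2.contourArea)+np.array([262,180]); h=cv2.convexHull(c)[:,0]
print('dock hull',cv2.minAreaRect(h)); print(h.tolist())
print(a[190:215:2,300].tolist()); print(a[180:240:4,140].tolist())
E
```

```text
bar top [530.9 321.4] [487.1 211.3] mid [509.  266.4] len 118.48348162557019 ang -1.949
lip top [615.2 305.8] [555.  155.4] mid [585.1 230.6] len 162.01124389581474 ang -1.952
plate back [486.8 361.6] [428.  215.6] mid [457.4 288.6] len 157.36193337403577 ang -1.953
bar sc [491.5 214.1] [534.5 319.4] mid [513.  266.8] len 113.71843590815165 ang 1.183
lip sc [566.5 160.7] [627.5 303.2] mid [597.  231.9] len 155.00975463005824 ang 1.166
dock top far [ 584.2 -178.3] [ 559.4 -339.4] mid [ 571.8 -258.8] len 162.99239267961593 ang -1.723
tab top near/far edge [ 546.8 -192. ] [ 530.  -314.3] mid [ 538.4 -253.1] len 123.50758193533288 ang -1.707
tab top sc front [ 538.7 -305.9] [ 561.1 -189.6] mid [ 549.9 -247.7] len 118.45484866776876 ang 1.38
tab top sc rear [ 525.8 -313.3] [ 550.1 -191.5] mid [ 537.9 -252.4] len 124.23836711512733 ang 1.374
dock top front sc [ 556.  -335.9] [ 585.9 -172.9] mid [ 571.  -254.4] len 165.7246419946043 ang 1.389Traceback (most recent call last):
  File "<stdin>", line 23, in <module>
ValueError: max() iterable argument is empty
```

Run:
```python
from h import *
np.set_printoptions(precision=1,suppress=True)
def pair(pt,ps):
    c1,d1=ray("top",pt);c2,d2=ray("scene",ps)
    A=np.stack([d1,-d2],1); s=np.linalg.lstsq(A,c2-c1,rcond=None)[0]
    return (c1+d1*s[0]+c2+d2*s[1])/2, np.linalg.norm(c1+d1*s[0]-c2-d2*s[1])
for b in [(215,180),(257,176),(117,218),(165,212)]: print('bottom z0',b,cast("scene",b,0))
# look-alike heights: camera-point above given floor xy
for b,t in [((215,180),(211,124)),((257,176),(256,122)),((117,218),(108,161)),((165,212),(158,160))]:
    P=cast("scene",b,0)
    z=np.arange(100,320,1.); q=proj("scene",[[P[0],P[1],k] for k in z]); i=np.argmin(abs(q[:,1]-t[1])); print(z[i],q[i],t)
T=lambda x,y,ox,oy:(ox+x/4-.4,oy+y/4-.4)
td=lambda x,y:T(x-400,y,255,170); sd=lambda x,y:T(x-400,y-300,165,150)
print('tab top left',pair(td(515,103),sd(637,400)),'right',pair(td(690,130),sd(502,358)))
# enlarged tablet & stand views at 8x
a=cv2.imread("pics/top0.png");b=cv2.imread("pics/scene0.png")
z=lambda i,x,y:cv2.resize(i[y:y+30,x:x+40],(400,300),interpolation=cv2.INTER_NEAREST)
g=np.vstack([np.hstack([z(a,268,185),z(a,298,190)]),np.hstack([z(b,184,156),z(b,200,160)])])
cv2.imwrite("pics/crop1.png",np.clip((g/255.)**.6*255,0,255).astype('uint8'))
```

```text
bottom z0 (215, 180) [ 403.7 -271.1    0. ]
bottom z0 (257, 176) [ 349.3 -115.9    0. ]
bottom z0 (117, 218) [ 657.  -569.2    0. ]
bottom z0 (165, 212) [ 594.6 -408.1    0. ]
276.0 [210.4 123.9] (211, 124)
267.0 [258.6 122. ] (256, 122)
284.0 [ 95.3 161.1] (108, 161)
260.0 [152.7 160.1] (158, 160)
tab top left (array([ 547.2, -192.2,  191.9]), np.float64(0.15185805162711735)) right (array([ 529.4, -312.8,  198.7]), np.float64(1.8559316231969658))
```

View pics/crop1.png

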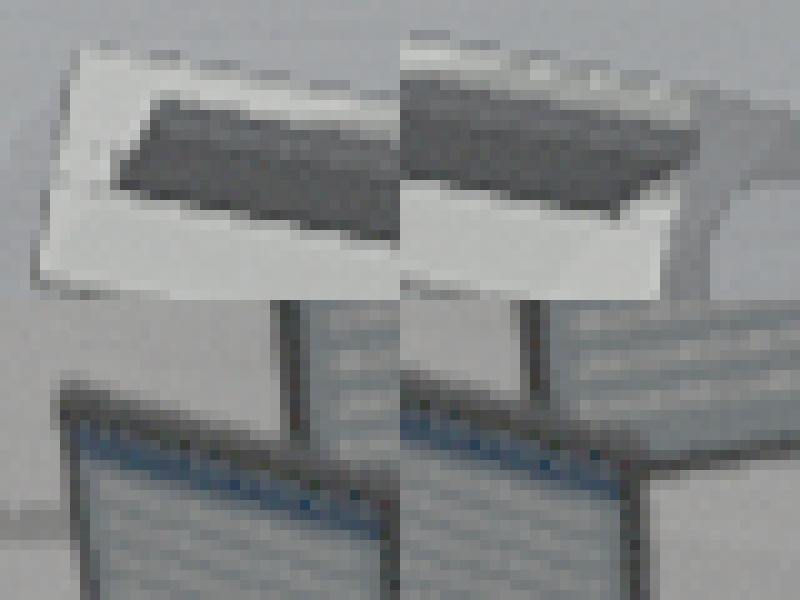

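Request:
{"method": "play_rows", "body": {"steps": [{"linear":[-0.3,-0.3,-0.6],"delta_rot":[0,0,0.2],"hand":60},{"linear":[-1,-1,-1],"delta_rot":[0,0,0.858],"hand":60},{"linear":[-1,-1,-1],"delta_rot":[0,0,0.858],"hand":60},{"linear":[-1,-1,-1],"delta_rot":[0,0,0.858],"hand":60},{"linear":[-1,-1,-1],"delta_rot":[0,0,0.858],"hand":60},{"linear":[-1,-1,-1],"delta_rot":[0,0,0.858],"hand":60},{"linear":[-1,-1,-1],"delta_rot":[0,0,0.858],"hand":60},{"linear":[-1,-1,-1],"delta_rot":[0,0,0.858],"hand":60},{"linear":[-1,-1,-1],"delta_rot":[0,0,0.858],"hand":60},{"linear":[-1,-1,-1],"delta_rot":[0,0,0.858],"hand":60},{"linear":[-1,-1,-1],"delta_rot":[0,0,0.858],"hand":60},{"linear":[-1,-1,-1],"delta_rot":[0,0,0.858],"hand":60},{"linear":[-1,-1,-1],"delta_rot":[0,0,0.858],"hand":60}]}}

```text
clock: 1.18
ee_pos: [275.0, 338.8, 300.5]
ee_rot: [[0.165, 0.986, -0.001], [0.986, -0.165, -0.001], [-0.001, -0.001, -1.0]]
wrist_force: [-0.0, 0.1, -0.3]
gripper_width: 0.679
```

Request:
{"method": "play_rows", "body": {"steps": [{"linear":[-0.9,0.9,-0.2],"hand":60},{"linear":[-0.9,0.9,-0.2],"hand":60},{"linear":[-0.9,0.9,-0.2],"hand":60},{"linear":[-0.9,0.9,-0.2],"hand":60}]}}

```text
invalid input
```

Request:
{"method": "play_rows", "body": {"steps": [{"linear":[-0.9,0.9,0],"hand":60},{"linear":[-0.9,0.9,0],"hand":60},{"linear":[-0.9,0.9,0],"hand":60},{"linear":[-0.9,0.9,0],"hand":60}]}}

```text
invalid input
```

Request:
{"method": "play_rows", "body": {"steps": [{"linear":[-0.9,0.9,0],"hand":60},{"linear":[-0.9,0.9,0],"hand":60},{"linear":[-0.9,0.9,0],"hand":60},{"linear":[-0.9,0.9,0],"hand":60}]}}

```text
invalid input
```

Request:
{"method": "play_rows", "body": {"steps": [{"linear":[-0.9,0.8,0],"hand":60},{"linear":[-0.9,0.8,0],"hand":60},{"linear":[-0.9,0.8,0],"hand":60},{"linear":[-0.9,0.8,0],"hand":60}]}}

```text
invalid input
```

Request:
{"method": "play_rows", "body": {"steps": [{"linear":[-0.9,0,0],"hand":60},{"linear":[-0.9,0,0],"hand":60},{"linear":[-0.9,0,0],"hand":60},{"linear":[-0.9,0,0],"hand":60}]}}

```text
invalid input
```

Request:
{"method": "play_rows", "body": {"steps": [{"linear":[-0.9,0,0],"hand":60},{"linear":[-0.9,0,0],"hand":60},{"linear":[-0.9,0,0],"hand":60},{"linear":[-0.9,0,0],"hand":60}]}}

```text
invalid input
```

Request:
{"method": "play_rows", "body": {"steps": [{"linear":[-0.9,0.9,-0.2],"delta_rot":[0,0,0],"hand":60},{"linear":[-0.9,0.9,-0.2],"delta_rot":[0,0,0],"hand":60},{"linear":[-0.9,0.9,-0.2],"delta_rot":[0,0,0],"hand":60},{"linear":[-0.9,0.9,-0.2],"delta_rot":[0,0,0],"hand":60}]}}

```text
clock: 1.52
ee_pos: [351.9, 231.3, 321.1]
ee_rot: [[0.168, 0.986, 0.0], [0.986, -0.168, -0.002], [-0.002, 0.001, -1.0]]
wrist_force: [0.1, -0.5, -0.8]
gripper_width: 0.685
```

Request:
{"method": "play_rows", "body": {"steps": [{"linear":[-0.9,0.9,0],"delta_rot":[0,0,0],"hand":60},{"linear":[-0.9,0.9,0],"delta_rot":[0,0,0],"hand":60},{"linear":[-0.9,0.9,0],"delta_rot":[0,0,0],"hand":60},{"linear":[-0.9,0.9,0],"delta_rot":[0,0,0],"hand":60}]}}

```text
clock: 1.85
ee_pos: [427.7, 123.7, 320.7]
ee_rot: [[0.171, 0.985, -0.0], [0.985, -0.171, -0.003], [-0.003, 0.0, -1.0]]
wrist_force: [-0.3, 0.7, -0.2]
gripper_width: 0.682
```

Request:
{"method": "play_rows", "body": {"steps": [{"linear":[-0.9,0.9,0],"delta_rot":[0,0,0],"hand":60},{"linear":[-0.9,0.9,0],"delta_rot":[0,0,0],"hand":60},{"linear":[-0.9,0.9,0],"delta_rot":[0,0,0],"hand":60},{"linear":[-0.9,0.9,0],"delta_rot":[0,0,0],"hand":60}]}}

```text
clock: 2.18
ee_pos: [502.9, 15.8, 319.6]
ee_rot: [[0.173, 0.985, -0.002], [0.985, -0.174, -0.004], [-0.004, -0.002, -1.0]]
wrist_force: [0.5, 0.2, -0.2]
gripper_width: 0.681
```

Request:
{"method": "play_rows", "body": {"steps": [{"linear":[-0.9,0.8,0],"delta_rot":[0,0,0],"hand":60},{"linear":[-0.9,0.8,0],"delta_rot":[0,0,0],"hand":60},{"linear":[-0.9,0.8,0],"delta_rot":[0,0,0],"hand":60},{"linear":[-0.9,0.8,0],"delta_rot":[0,0,0],"hand":60}]}}

```text
clock: 2.52
ee_pos: [567.9, -91.0, 317.2]
ee_rot: [[0.177, 0.984, -0.005], [0.984, -0.177, -0.004], [-0.005, -0.005, -1.0]]
wrist_force: [-0.3, 0.0, -1.1]
gripper_width: 0.682
```

Request:
{"method": "play_rows", "body": {"steps": [{"linear":[-0.9,0,0],"delta_rot":[0,0,0],"hand":60},{"linear":[-0.9,0,0],"delta_rot":[0,0,0],"hand":60},{"linear":[-0.9,0,0],"delta_rot":[0,0,0],"hand":60},{"linear":[-0.9,0,0],"delta_rot":[0,0,0],"hand":60}]}}

```text
clock: 2.85
ee_pos: [551.5, -180.9, 317.0]
ee_rot: [[0.179, 0.984, -0.006], [0.984, -0.179, -0.003], [-0.004, -0.006, -1.0]]
wrist_force: [-0.1, 0.3, 0.6]
gripper_width: 0.68
```

Request:
{"method": "play_rows", "body": {"steps": [{"linear":[-0.8,0,0],"delta_rot":[0,0,0],"hand":60},{"linear":[-0.8,0,0],"delta_rot":[0,0,0],"hand":60},{"linear":[-0.8,0,0],"delta_rot":[0,0,0],"hand":60},{"linear":[-0.8,0,0],"delta_rot":[0,0,0],"hand":60},{"linear":[-0.8,0,0],"delta_rot":[0,0,0],"hand":60}]}}

```text
clock: 3.27
ee_pos: [537.8, -257.6, 317.7]
ee_rot: [[0.177, 0.984, -0.006], [0.984, -0.177, -0.003], [-0.004, -0.005, -1.0]]
wrist_force: [0.7, 0.2, 0.2]
gripper_width: 0.682
```

Request:
{"method": "play_rows", "body": {"steps": [{"linear":[0.04,0,0.4],"delta_rot":[-0.004,0.002,-0.005],"hand":60},{"linear":[0.04,0,0.8],"delta_rot":[-0.004,0.002,-0.005],"hand":60},{"linear":[0.04,0,1],"delta_rot":[-0.004,0.002,-0.005],"hand":60},{"linear":[0.04,0,1],"delta_rot":[-0.004,0.002,-0.005],"hand":60},{"linear":[0.04,0,1],"delta_rot":[-0.004,0.002,-0.005],"hand":60}]}}

```text
clock: 3.68
ee_pos: [538.5, -252.3, 218.4]
ee_rot: [[0.167, 0.986, 0.001], [0.986, -0.167, -0.0], [-0.0, 0.001, -1.0]]
wrist_force: [-0.5, 0.2, -0.2]
gripper_width: 0.683
```

Run:
```python
from h import *
a=read_camera("top");b=read_camera("scene")
z=lambda i,x,y:cv2.resize(i[y:y+75,x:x+100],(400,300),interpolation=cv2.INTER_CUBIC)
cv2.imwrite("pics/g1.png",np.hstack([z(a,250,160),z(b,165,120)]))
```

```text
(no output)
```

View pics/g1.png

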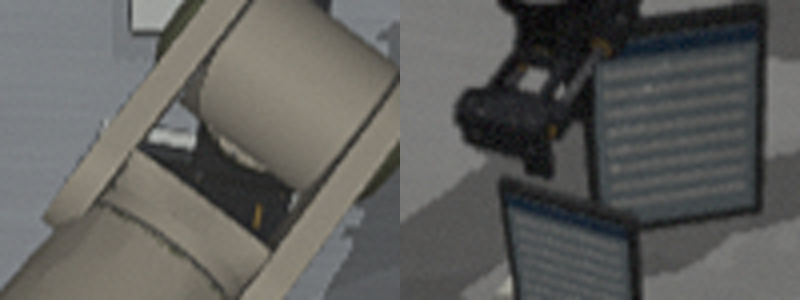

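Run:
```python
from h import *
for P in [(572,-258,218),(537,-253,195)]:
    q=proj("scene",P)[0]; print(P,q,(q-[165,120])*4+[400,0])
```

```text
(572, -258, 218) [201.678559   171.36664974] [546.71423599 205.46659895]
(537, -253, 195) [206.64911019 169.05708555] [566.59644077 196.22834219]
```

Request:
{"method": "play_rows", "body": {"squeeze": 15, "steps": [{"linear":[0,0,0.2],"delta_rot":[0,0,0],"hand":60},{"linear":[0,0,0.4],"delta_rot":[0,0,0],"hand":60},{"linear":[0,0,0.58],"delta_rot":[0,0,0],"hand":60},{"linear":[0,0,0.58],"delta_rot":[0,0,0],"hand":40},{"linear":[0,0,0.58],"delta_rot":[0,0,0],"hand":30},{"linear":[0,0,0.58],"delta_rot":[0,0,0],"hand":20},{"linear":[0,0,0.58],"delta_rot":[0,0,0],"hand":15},{"linear":[0,0,0.58],"delta_rot":[0,0,0],"hand":5},{"linear":[0,0,0.58],"delta_rot":[0,0,0],"hand":0},{"linear":[0,0,0.58],"delta_rot":[0,0,0],"hand":0},{"linear":[0,0,0.58],"delta_rot":[0,0,0],"hand":0},{"linear":[0,0,0.58],"delta_rot":[0,0,0],"hand":0},{"linear":[0,0,0.58],"delta_rot":[0,0,0],"hand":0}]}}

```text
clock: 4.87
ee_pos: [539.2, -253.7, 162.1]
ee_rot: [[0.168, 0.986, 0.004], [0.986, -0.168, -0.003], [-0.002, 0.004, -1.0]]
wrist_force: [0.2, -0.1, -0.3]
gripper_width: 0.006
```

Run:
```python
from h import *
b=read_camera("scene")
cv2.imwrite("pics/g2.png",cv2.resize(b[120:220,165:265],(600,600),interpolation=cv2.INTER_CUBIC))
s=monitor.sense();print(s['clock'],s['gripper_width']*88.1,s['wrist_force'],s['wrist_torque'])
```

```text
4.9167 0.47880721326976583 [ 0.14297279 -0.11303429  0.17519443] [-0.04809318  0.09628468 -0.03979713]
```

View pics/g2.png

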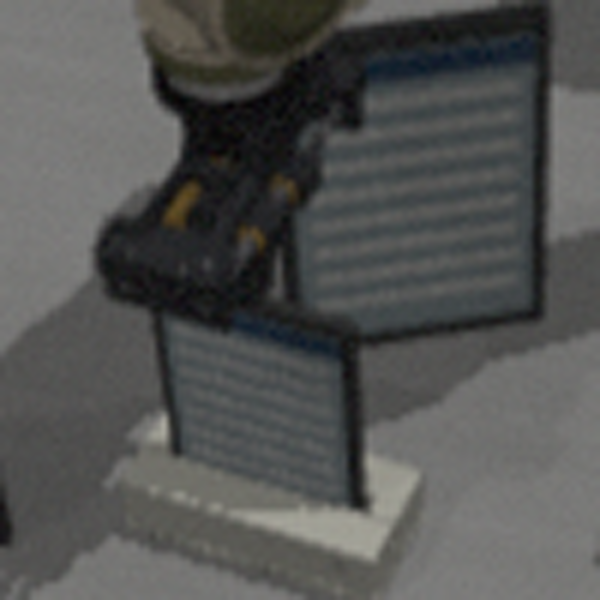

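Run:
```python
from h import *
np.set_printoptions(precision=0,suppress=True)
c=np.array([539.2,-253.7,162.1]);x=np.array([.168,.986,0]);y=np.array([.986,-.168,0])
f=lambda P,o=(165,120):(proj("scene",P)[0]-o)*6
print('tcp',f(c))
for sx in(-37,37):
  for sy in(-94,94): print('body bottom',sx,sy,f(c+x*sx+y*sy+[0,0,64]),f(c+x*sx+y*sy+[0,0,180]))
for sx in(-9,9): print('finger tip outer shut',f(c+x*sx+y*17),'knuckle',f(c+x*sx+y*17+[0,0,64]))
```

```text
tcp [252. 339.]
body bottom -37 -94 [256. 132.] [241. -32.]
body bottom -37 94 [101. 356.] [ 73. 191.]
body bottom 37 -94 [376. 164.] [368.  -1.]
body bottom 37 94 [230. 395.] [211. 230.]
finger tip outer shut [224. 355.] knuckle [215. 273.]
finger tip outer shut [254. 364.] knuckle [245. 281.]
```

Run:
```python
from h import *
np.set_printoptions(precision=1,suppress=True)
c=np.array([228.6,472.3,200.6]);y=np.array([.4357,.9001,0])
for s in(-55,-44,44,55):
  for z in (0,30,60): print(s,z,proj("scene",c+y*s+[0,0,z])[0],proj("top",c+y*s+[0,0,z])[0])
a=cv2.imread("pics/scene0.png")[80:140,395:475];b=read_camera("scene")[120:180,170:250]
z=lambda i:cv2.resize(i,(400,300),interpolation=cv2.INTER_CUBIC)
g=np.hstack([z(a),z(b)])
cv2.imwrite("pics/g3.png",np.clip((g/255.)**.5*255,0,255).astype('uint8'))
```

```text
-55 0 [408.9 132.5] [ 52.  318.1]
-55 30 [411.3 126.1] [ 46.8 319.8]
-55 60 [413.7 119.6] [ 41.3 321.6]
-44 0 [411.7 133.7] [ 48.4 316.2]
-44 30 [414.1 127.3] [ 43.1 317.9]
-44 60 [416.5 120.8] [ 37.5 319.6]
44 0 [434.2 143.7] [ 19.6 301.1]
44 30 [437.  137.4] [ 13.6 302.4]
44 60 [439.9 130.9] [  7.2 303.7]
55 0 [437.1 145. ] [ 16.  299.2]
55 30 [439.9 138.7] [  9.9 300.5]
55 60 [442.8 132.2] [  3.4 301.7]
```

View pics/g3.png

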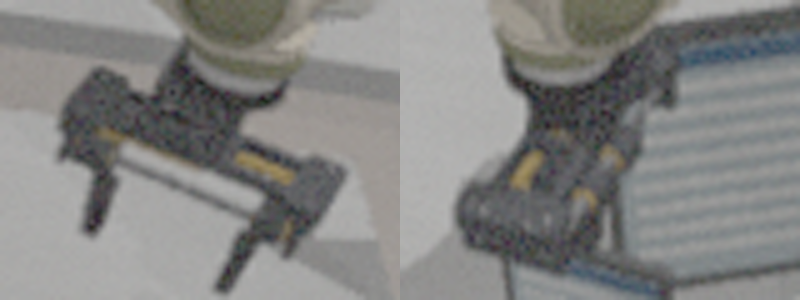

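Request:
{"method": "play_rows", "body": {"steps": [{"linear":[0,0,0.01],"delta_rot":[0,0,0],"hand":0},{"linear":[0,0,0.02],"delta_rot":[0,0,0],"hand":0},{"linear":[0,0,0.03],"delta_rot":[0,0,0],"hand":0},{"linear":[0,0,0.04],"delta_rot":[0,0,0],"hand":0},{"linear":[0,0,0.04],"delta_rot":[0,0,0],"hand":0}]}}

```text
clock: 5.38
ee_pos: [539.3, -253.7, 158.0]
ee_rot: [[0.168, 0.986, 0.004], [0.986, -0.168, -0.003], [-0.002, 0.004, -1.0]]
wrist_force: [-0.0, 0.5, -0.1]
gripper_width: 0.007
```

Request:
{"method": "play_rows", "body": {"steps": [{"linear":[0,0,0.01],"delta_rot":[0,0,0],"hand":0},{"linear":[0,0,0.02],"delta_rot":[0,0,0],"hand":0},{"linear":[0,0,0.03],"delta_rot":[0,0,0],"hand":0},{"linear":[0,0,0.04],"delta_rot":[0,0,0],"hand":0},{"linear":[0,0,0.05],"delta_rot":[0,0,0],"hand":0},{"linear":[0,0,0.05],"delta_rot":[0,0,0],"hand":0}]}}

```text
clock: 5.88
ee_pos: [541.6, -254.4, 157.7]
ee_rot: [[0.168, 0.986, 0.012], [0.986, -0.168, -0.007], [-0.005, 0.013, -1.0]]
wrist_force: [0.5, 4.3, 25.3]
gripper_width: 0.005
```

Run:
```python
from h import *
b=read_camera("scene");cv2.imwrite("pics/s4.png",b)
g=np.hstack([cv2.resize(i,(400,400),interpolation=cv2.INTER_CUBIC) for i in (b[125:205,180:260],read_camera("top")[170:250,260:340])])
cv2.imwrite("pics/g4.png",np.clip((g/255.)**.45*255,0,255).astype('uint8'))
```

```text
(no output)
```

View pics/g4.png

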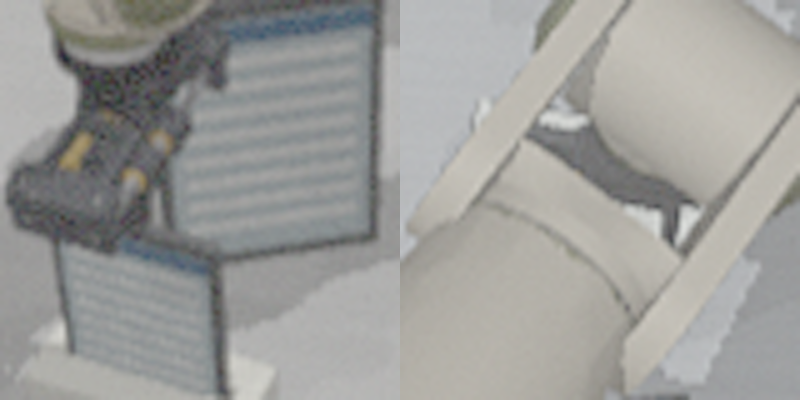

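Request:
{"method": "play_rows", "body": {"steps": [{"linear":[0,0,-0.2],"delta_rot":[0.006,-0.005,0],"hand":0},{"linear":[0,0,-0.5],"delta_rot":[0.006,-0.005,0],"hand":60},{"linear":[0,0,-0.5],"delta_rot":[0.006,-0.005,0],"hand":60},{"linear":[0,0,-0.5],"delta_rot":[0.006,-0.005,0],"hand":60},{"linear":[0,0,-0.5],"delta_rot":[0.006,-0.005,0],"hand":60},{"linear":[0,0,-0.5],"delta_rot":[0.006,-0.005,0],"hand":60},{"linear":[0,0,-0.5],"delta_rot":[0.006,-0.005,0],"hand":60},{"linear":[0,0,-0.5],"delta_rot":[0.006,-0.005,0],"hand":60}]}}

```text
clock: 6.65
ee_pos: [540.7, -253.9, 206.9]
ee_rot: [[0.168, 0.986, 0.0], [0.986, -0.168, -0.012], [-0.012, 0.002, -1.0]]
wrist_force: [0.4, 0.4, -0.4]
gripper_width: 0.509
```

Request:
{"method": "play_rows", "body": {"steps": [{"linear":[0,-0.02,0],"delta_rot":[0,0.008,0],"hand":60},{"linear":[0,-0.02,0],"delta_rot":[0,0.008,0],"hand":60},{"linear":[0,-0.02,0.2],"delta_rot":[0,0.008,0],"hand":60},{"linear":[0,-0.02,0.4],"delta_rot":[0,0.008,0],"hand":60},{"linear":[0,-0.02,0.6],"delta_rot":[0,0.008,0],"hand":60},{"linear":[0,-0.02,0.7],"delta_rot":[0,0.008,0],"hand":60},{"linear":[0,-0.02,0.75],"delta_rot":[0,0.008,0],"hand":60},{"linear":[0,-0.02,0.75],"delta_rot":[0,0.008,0],"hand":60}]}}

```text
clock: 7.32
ee_pos: [538.5, -254.4, 131.4]
ee_rot: [[0.168, 0.986, 0.001], [0.986, -0.168, 0.0], [0.001, 0.001, -1.0]]
wrist_force: [0.0, -0.5, -0.1]
gripper_width: 0.682
```

No contact on the way down; 8 mm deeper, then close.

Request:
{"method": "play_rows", "body": {"squeeze": 20, "steps": [{"linear":[0,0,0.04],"delta_rot":[0,0,0],"hand":60},{"linear":[0,0,0.08],"delta_rot":[0,0,0],"hand":60},{"linear":[0,0,0.08],"delta_rot":[0,0,0],"hand":40},{"linear":[0,0,0.08],"delta_rot":[0,0,0],"hand":30},{"linear":[0,0,0.08],"delta_rot":[0,0,0],"hand":22},{"linear":[0,0,0.08],"delta_rot":[0,0,0],"hand":16},{"linear":[0,0,0.08],"delta_rot":[0,0,0],"hand":10},{"linear":[0,0,0.08],"delta_rot":[0,0,0],"hand":5},{"linear":[0,0,0.08],"delta_rot":[0,0,0],"hand":0},{"linear":[0,0,0.08],"delta_rot":[0,0,0],"hand":0},{"linear":[0,0,0.08],"delta_rot":[0,0,0],"hand":0},{"linear":[0,0,0.08],"delta_rot":[0,0,0],"hand":0}]}}

```text
clock: 8.32
ee_pos: [538.3, -254.4, 123.4]
ee_rot: [[0.168, 0.986, 0.001], [0.986, -0.168, 0.0], [0.001, 0.001, -1.0]]
wrist_force: [-1.7, -0.1, 1.4]
gripper_width: 0.112
```

Run:
```python
from h import *
s=monitor.sense();print(s['clock'],s['gripper_width']*88.1,s['wrist_force'],s['wrist_torque'])
```

```text
8.3167 9.88036567428793 [-1.73580697 -0.07068341  1.39286002] [ 0.06286044  0.5347071  -0.02219266]
```

Request:
{"method": "play_rows", "body": {"squeeze": 40, "steps": [{"linear":[0,0,0],"delta_rot":[0,0,0],"hand":0},{"linear":[0,0,-0.05],"delta_rot":[0,0,0],"hand":0},{"linear":[0,0,-0.15],"delta_rot":[0,0,0],"hand":0},{"linear":[0,0,-0.3],"delta_rot":[0,0,0],"hand":0},{"linear":[0,0,-0.5],"delta_rot":[0,0,0],"hand":0},{"linear":[0,0,-0.75],"delta_rot":[0,0,0],"hand":0},{"linear":[0,0,-1],"delta_rot":[0,0,0],"hand":0},{"linear":[0,0,-1],"delta_rot":[0,0,0],"hand":0}]}}

```text
clock: 8.98
ee_pos: [539.9, -255.4, 229.2]
ee_rot: [[0.168, 0.986, 0.009], [0.986, -0.168, -0.005], [-0.004, 0.009, -1.0]]
wrist_force: [-0.3, -0.2, -0.9]
gripper_width: 0.107
```

Request:
{"method": "play_rows", "body": {"steps": [{"linear":[0,0,-0.25],"delta_rot":[0,0,0],"hand":0},{"linear":[0,0,-0.5],"delta_rot":[0,0,0],"hand":0},{"linear":[0,0,-0.75],"delta_rot":[0,0,0],"hand":0},{"linear":[0,0,-1],"delta_rot":[0,0,0],"hand":0},{"linear":[0,0,-1],"delta_rot":[0,0,0],"hand":0}]}}

```text
clock: 9.4
ee_pos: [539.9, -255.4, 333.5]
ee_rot: [[0.168, 0.986, 0.015], [0.986, -0.168, -0.01], [-0.007, 0.017, -1.0]]
wrist_force: [0.0, -0.9, -2.8]
gripper_width: 0.107
```

Run:
```python
from h import *
s=monitor.sense();print(s['clock'],s['gripper_width']*88.1,s['wrist_force'],s['wrist_torque'],s['qpos'])
cv2.imwrite("pics/s5.png",read_camera("scene"))
print(proj("scene",[s['ee_pos']+s['ee_rot']@np.array([dx,5,118]) for dx in(-62,62)]), proj("scene",[s['ee_pos']+s['ee_rot']@np.array([dx,5,-72]) for dx in(-62,62)]))
```

```text
9.4 9.39623961689305 [ 0.01035061 -0.89716147 -2.7502106 ] [-0.05283901  0.07161929  0.01628554] [-6.38561061e-01  4.26676078e-01  1.00099498e+00  1.35480477e-03
  1.69603918e+00 -4.69789116e-01]
[[186.99256418 161.46815194]
 [221.61897774 171.51301298]] [[181.07882868 114.47321558]
 [219.58840992 124.36180382]]
```

View pics/s5.png

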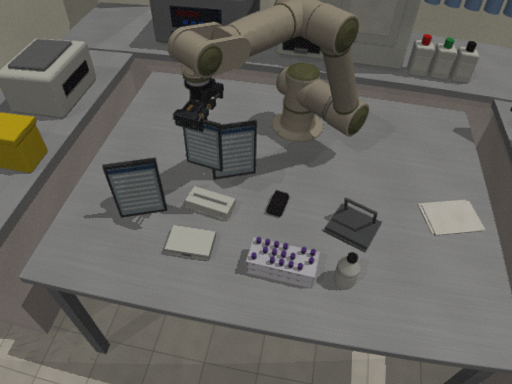

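```bash
cat >> h.py <<'E'
from scipy.spatial.transform import Rotation as Ro
A=-0.381; XS=np.array([np.cos(A),np.sin(A),0]); YS=np.array([-np.sin(A),np.cos(A),0]); O=np.array([524.5,260.4,0]); L=118.4
def goal(x,y,z,th):
    th=np.radians(th); zt=-np.sin(th)*XS+np.array([0,0,np.cos(th)]); xt=np.cos(th)*XS+np.array([0,0,np.sin(th)])
    R=np.stack([np.cross(xt,-zt),xt,-zt],1)
    return O+x*XS+y*YS+np.array([0,0,z])+L*zt, R
def move(*g):
    s=monitor.sense(); R0=s['ee_rot']; p,R=goal(*g)
    print('linear',(R0.T@(p-s['ee_pos'])/100).round(3),'rot',(Ro.from_matrix(R0.T@R).as_rotvec()/1.5).round(4),'goal',p.round(1))
def now():
    s=monitor.sense(); R=s['ee_rot']; o=s['ee_pos']+L*R[:,2]-O
    print('tab in stand',round(o@XS,1),round(o@YS,1),round(o[2],1),'tilt',np.degrees(np.arctan2(R[:,2]@XS,-R[2,2])).round(2),'yawerr',round(R[:,1]@YS,4),'side',round(R[:,2]@YS,4),'F',s['wrist_force'].round(1),'M',s['wrist_torque'].round(2),'w',round(s['gripper_width']*88.1,1),'t',s['clock'])
E
python3 -c "
from h import *
now();move(45,0,215,0);move(45,0,215,26)"
```

```text
tab in stand 207.3 -473.3 212.0 tilt 0.79 yawerr 0.2109 side -0.0023 F [ 0.6 -0.4 -4.3] M [-0.02  0.09  0.01] w 9.9 t 9.45
linear [ 4.962 -0.573 -0.063] rot [0.009  0.0025 0.1416] goal [566.3 243.7 333.4]
linear [ 5.072 -1.082  0.05 ] rot [-0.2924 -0.0297  0.1397] goal [518.1 263.  321.4]
```

Request:
{"method": "play_rows", "body": {"steps": [{"linear":[0.1,0,0],"delta_rot":[0.009,0.0025,0.02],"hand":0},{"linear":[0.3,0,0],"delta_rot":[0.009,0.0025,0.05],"hand":0},{"linear":[0.5,-0.05,0],"delta_rot":[0.009,0.0025,0.08],"hand":0},{"linear":[0.75,-0.1,0],"delta_rot":[0.009,0.0025,0.11],"hand":0},{"linear":[1,-0.1,0],"delta_rot":[0.009,0.0025,0.142],"hand":0},{"linear":[1,-0.1,0],"delta_rot":[0.009,0.0025,0.142],"hand":0}]}}

```text
clock: 9.95
ee_pos: [546.6, -151.0, 327.8]
ee_rot: [[0.371, 0.929, -0.002], [0.929, -0.371, 0.003], [0.002, -0.003, -1.0]]
wrist_force: [1.0, -0.1, -3.1]
gripper_width: 0.113
```

```bash
python3 -c "
from h import *
now();move(45,0,215,0)"
```

```text
tab in stand 173.2 -373.5 209.4 tilt -0.16 yawerr 0.0008 side 0.0018 F [ 1.  -0.1 -3.1] M [ 0.15  0.09 -0.06] w 9.9 t 9.95
linear [ 3.738 -1.282 -0.046] rot [-0.0018 -0.0012  0.0006] goal [566.3 243.7 333.4]
```

Request:
{"method": "play_rows", "body": {"steps": [{"linear":[0.25,-0.08,0],"delta_rot":[0,0,0],"hand":0},{"linear":[0.5,-0.16,0],"delta_rot":[0,0,0],"hand":0},{"linear":[0.75,-0.25,0],"delta_rot":[0,0,0],"hand":0},{"linear":[1,-0.33,0],"delta_rot":[0,0,0],"hand":0}]}}

```text
clock: 10.28
ee_pos: [552.6, -44.9, 325.8]
ee_rot: [[0.371, 0.929, -0.005], [0.929, -0.371, 0.004], [0.002, -0.006, -1.0]]
wrist_force: [0.7, -0.6, -2.3]
gripper_width: 0.106
```

Request:
{"method": "play_rows", "body": {"steps": [{"linear":[0.25,-0.08,0],"delta_rot":[0,0,0],"hand":0},{"linear":[0.5,-0.16,0],"delta_rot":[0,0,0],"hand":0},{"linear":[0.75,-0.25,0],"delta_rot":[0,0,0],"hand":0},{"linear":[1,-0.33,0],"delta_rot":[0,0,0],"hand":0}]}}

```text
clock: 10.62
ee_pos: [558.7, 61.2, 323.8]
ee_rot: [[0.371, 0.929, -0.008], [0.929, -0.371, 0.004], [0.001, -0.009, -1.0]]
wrist_force: [0.3, -0.1, -2.0]
gripper_width: 0.112
```

Request:
{"method": "play_rows", "body": {"steps": [{"linear":[0.25,-0.08,0],"delta_rot":[0,0,0],"hand":0},{"linear":[0.5,-0.16,0],"delta_rot":[0,0,0],"hand":0},{"linear":[0.75,-0.25,0],"delta_rot":[0,0,0],"hand":0},{"linear":[0.9,-0.33,0],"delta_rot":[0,0,0],"hand":0},{"linear":[0.9,-0.33,0],"delta_rot":[0,0,0],"hand":0}]}}

```text
clock: 11.03
ee_pos: [560.8, 159.7, 321.7]
ee_rot: [[0.367, 0.93, -0.011], [0.93, -0.367, 0.004], [0.0, -0.012, -1.0]]
wrist_force: [-0.3, 1.6, -3.2]
gripper_width: 0.112
```

```bash
python3 -c "
from h import *
now();move(45,0,180,26)"
```

```text
tab in stand 69.7 -80.0 203.3 tilt -0.69 yawerr 0.0051 side 0.0 F [-0.3  1.6 -3.2] M [0.08 0.12 0.09] w 9.9 t 11.0333
linear [ 0.804 -0.772  0.362] rot [-0.3105 -0.0008  0.0033] goal [518.1 263.  286.4]
```

Request:
{"method": "play_rows", "body": {"steps": [{"linear":[0.2,-0.19,0.08],"delta_rot":[-0.07,0,0],"hand":0},{"linear":[0.4,-0.38,0.16],"delta_rot":[-0.14,0,0.002],"hand":0},{"linear":[0.6,-0.58,0.25],"delta_rot":[-0.21,0,0.002],"hand":0},{"linear":[0.804,-0.772,0.362],"delta_rot":[-0.28,0,0.003],"hand":0},{"linear":[0.804,-0.772,0.362],"delta_rot":[-0.31,0,0.003],"hand":0},{"linear":[0.804,-0.772,0.362],"delta_rot":[-0.31,0,0.003],"hand":0},{"linear":[0.804,-0.772,0.362],"delta_rot":[-0.31,0,0.003],"hand":0},{"linear":[0.804,-0.772,0.362],"delta_rot":[-0.31,0,0.003],"hand":0}]}}

```text
clock: 11.7
ee_pos: [518.9, 261.7, 286.2]
ee_rot: [[0.373, 0.835, 0.405], [0.928, -0.336, -0.162], [0.001, 0.436, -0.9]]
wrist_force: [0.4, 0.4, -1.8]
gripper_width: 0.111
```

Run:
```python
from h import *
now();move(50,0,60,26)
b=read_camera("scene"); cv2.imwrite("pics/s6.png",b)
s=monitor.sense(); R=s['ee_rot'];p=s['ee_pos']
g=cv2.resize(b[120:270,300:400],(400,600),interpolation=cv2.INTER_CUBIC)
for L2,off,col in((118.4,0,(0,255,0)),(81.4,37,(0,0,255))):
    q=proj("scene",[p+[0,0,off]+R@np.array([dx,5,l]) for dx,l in((-62,L2),(62,L2),(62,L2-190),(-62,L2-190))]); print(q.round(1).tolist())
    cv2.polylines(g,[((q-[300,120])*4).round().astype(int)],True,col,1)
t=read_camera("top")[150:250,80:205]
g2=cv2.resize(t,(400,320),interpolation=cv2.INTER_CUBIC)
cv2.imwrite("pics/g6.png",np.hstack([g,np.vstack([g2,np.zeros((280,400,3),'uint8')])]))
```

```text
tab in stand 46.0 -0.8 179.7 tilt 25.87 yawerr -0.0011 side 0.0001 F [ 0.4  0.4 -1.8] M [0.13 0.53 0.03] w 9.7 t 11.7
linear [ 0.008 -0.489  1.094] rot [-0.0015 -0.0001 -0.0007] goal [522.7 261.1 166.4]
[[339.0, 194.5], [375.4, 211.2], [399.6, 155.5], [360.3, 139.4]]
[[345.2, 176.1], [383.0, 192.9], [408.3, 133.9], [367.3, 118.0]]
```

View pics/g6.png

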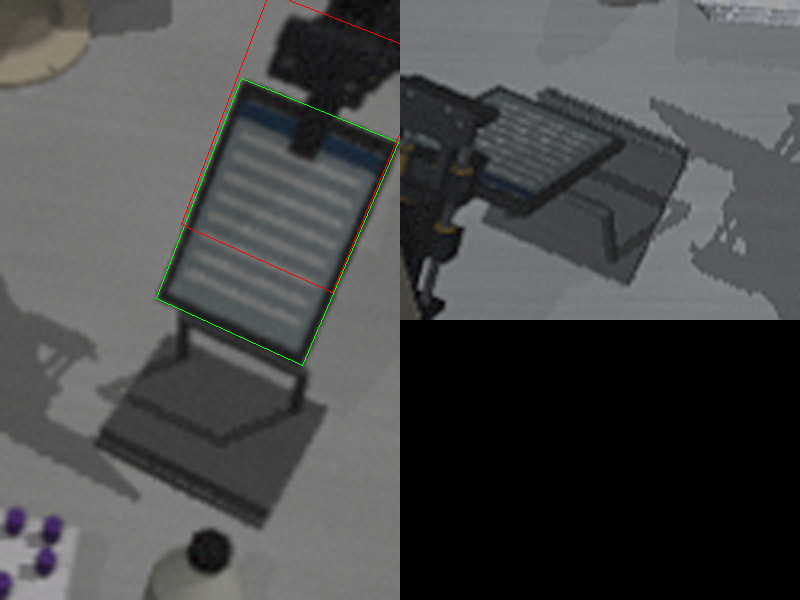

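Request:
{"method": "play_rows", "body": {"steps": [{"linear":[0,-0.1,0.2],"delta_rot":[-0.0015,0,0],"hand":0},{"linear":[0,-0.2,0.4],"delta_rot":[-0.0015,0,0],"hand":0},{"linear":[0,-0.3,0.6],"delta_rot":[-0.0015,0,0],"hand":0},{"linear":[0,-0.4,0.8],"delta_rot":[-0.0015,0,0],"hand":0},{"linear":[0.008,-0.45,1],"delta_rot":[-0.0015,0,0],"hand":0},{"linear":[0.008,-0.45,1],"delta_rot":[-0.0015,0,0],"hand":0},{"linear":[0.008,-0.45,1],"delta_rot":[-0.0015,0,0],"hand":0}]}}

```text
clock: 12.38
ee_pos: [523.1, 260.4, 176.7]
ee_rot: [[0.375, 0.833, 0.406], [0.927, -0.337, -0.164], [0.0, 0.438, -0.899]]
wrist_force: [0.1, -1.1, -1.4]
gripper_width: 0.108
```

```bash
python3 -c "
from h import *
now();move(50,0,18,26);move(50,0,8,26)"
```

```text
tab in stand 50.5 -0.7 70.3 tilt 25.99 yawerr -0.0029 side -0.0013 F [ 0.1 -1.1 -1.4] M [0.13 0.5  0.02] w 9.5 t 12.3833
linear [ 0.005 -0.234  0.468] rot [-0.0001  0.0009 -0.002 ] goal [522.7 261.1 124.4]
linear [ 0.005 -0.278  0.557] rot [-0.0001  0.0009 -0.002 ] goal [522.7 261.1 114.4]
```

Request:
{"method": "play_rows", "body": {"squeeze": 30, "steps": [{"linear":[0.005,-0.08,0.16],"delta_rot":[0,0.001,-0.002],"hand":0},{"linear":[0.005,-0.16,0.32],"delta_rot":[0,0.001,-0.002],"hand":0},{"linear":[0.005,-0.234,0.468],"delta_rot":[0,0.001,-0.002],"hand":0},{"linear":[0.005,-0.243,0.486],"delta_rot":[0,0.001,-0.002],"hand":0},{"linear":[0.005,-0.252,0.504],"delta_rot":[0,0.001,-0.002],"hand":0},{"linear":[0.005,-0.261,0.522],"delta_rot":[0,0.001,-0.002],"hand":0},{"linear":[0.005,-0.265,0.53],"delta_rot":[0,0.001,-0.002],"hand":0},{"linear":[0.005,-0.27,0.54],"delta_rot":[0,0.001,-0.002],"hand":0},{"linear":[0.005,-0.27,0.54],"delta_rot":[0,0.001,-0.002],"hand":0}]}}

```text
clock: 13.13
ee_pos: [522.9, 261.2, 116.9]
ee_rot: [[0.372, 0.834, 0.408], [0.928, -0.334, -0.162], [0.001, 0.439, -0.899]]
wrist_force: [0.0, 0.1, -2.5]
gripper_width: 0.108
```

```bash
python3 -c "
from h import *
now();move(50,0,8,26);move(56,0,10,26)"
```

```text
tab in stand 50.2 0.3 10.5 tilt 26.02 yawerr -0.0003 side 0.0008 F [ 0.   0.1 -2.5] M [ 0.14  0.42 -0.02] w 9.5 t 13.1333
linear [-0.002 -0.012  0.022] rot [ 0.0003 -0.0005 -0.0002] goal [522.7 261.1 114.4]
linear [-0.002  0.05   0.03 ] rot [ 0.0003 -0.0005 -0.0002] goal [528.3 258.9 116.4]
```

Request:
{"method": "play_rows", "body": {"steps": [{"linear":[0,-0.005,0.009],"delta_rot":[0,0,0],"hand":0},{"linear":[0,-0.01,0.018],"delta_rot":[0,0,0],"hand":0},{"linear":[0,-0.014,0.027],"delta_rot":[0,0,0],"hand":0},{"linear":[0,-0.014,0.027],"delta_rot":[0,0,0],"hand":0}]}}

```text
clock: 13.47
ee_pos: [523.5, 261.6, 116.7]
ee_rot: [[0.372, 0.832, 0.411], [0.928, -0.334, -0.162], [0.003, 0.442, -0.897]]
wrist_force: [-11.4, -1.8, 16.5]
gripper_width: 0.113
```

```bash
python3 -c "
from h import *
now();move(51,0,10.5,26);move(58,0,10,26)"
```

```text
tab in stand 50.9 1.1 10.5 tilt 26.22 yawerr -0.0009 side 0.0025 F [-11.4  -1.8  16.5] M [-0.71  0.91 -0.37] w 9.9 t 13.4667
linear [-0.008  0.005 -0.   ] rot [ 0.0025 -0.0017 -0.0006] goal [523.7 260.7 116.9]
linear [-0.008  0.066  0.035] rot [ 0.0025 -0.0017 -0.0006] goal [530.2 258.1 116.4]
```

Request:
{"method": "play_rows", "body": {"steps": [{"linear":[-0.008,0.005,-0.003],"delta_rot":[0.0025,-0.0017,0],"hand":0},{"linear":[-0.008,0.015,0.003],"delta_rot":[0.0025,-0.0017,0],"hand":0},{"linear":[-0.008,0.025,0.008],"delta_rot":[0.0025,-0.0017,0],"hand":0},{"linear":[-0.008,0.035,0.014],"delta_rot":[0.0025,-0.0017,0],"hand":0},{"linear":[-0.008,0.035,0.014],"delta_rot":[0.0025,-0.0017,0],"hand":0}]}}

```text
clock: 13.88
ee_pos: [526.9, 259.5, 117.1]
ee_rot: [[0.373, 0.834, 0.407], [0.928, -0.336, -0.163], [0.001, 0.438, -0.899]]
wrist_force: [-3.3, 0.8, 2.5]
gripper_width: 0.106
```

```bash
python3 -c "
from h import *
now();move(58,0,10.4,26)"
```

```text
tab in stand 54.4 0.1 10.7 tilt 25.99 yawerr -0.0015 side 0.0002 F [-3.3  0.8  2.5] M [ 0.25  0.81 -0.11] w 9.4 t 13.8833
linear [-0.001  0.031  0.018] rot [-0.0001 -0.0001 -0.001 ] goal [530.2 258.1 116.8]
```

Request:
{"method": "play_rows", "body": {"steps": [{"linear":[0,0.009,0.004],"delta_rot":[0,0,0],"hand":0},{"linear":[0,0.018,0.009],"delta_rot":[0,0,0],"hand":0},{"linear":[0,0.027,0.014],"delta_rot":[0,0,0],"hand":0},{"linear":[0,0.036,0.018],"delta_rot":[0,0,0],"hand":0},{"linear":[0,0.036,0.018],"delta_rot":[0,0,0],"hand":0}]}}

```text
clock: 14.3
ee_pos: [530.8, 258.5, 118.6]
ee_rot: [[0.373, 0.833, 0.408], [0.928, -0.336, -0.162], [0.002, 0.439, -0.898]]
wrist_force: [-10.5, 0.7, 13.1]
gripper_width: 0.115
```

```bash
python3 -c "
from h import *
now();move(58,0,10.4,26)"
```

```text
tab in stand 58.6 0.7 12.3 tilt 26.07 yawerr -0.0022 side 0.0014 F [-10.5   0.7  13.1] M [-0.01  1.47 -0.34] w 10.1 t 14.3
linear [-0.006 -0.012  0.014] rot [ 0.0008 -0.0009 -0.0015] goal [530.2 258.1 116.8]
```

```bash
python3 -c "
from h import *
for a in (26,28,30,31,32,33): move(57,0,10.8,a)"
```

```text
linear [-0.006 -0.02   0.006] rot [ 0.0008 -0.0009 -0.0015] goal [529.2 258.5 117.2]
linear [-0.006 -0.061  0.007] rot [-0.0225 -0.0009 -0.0015] goal [525.8 259.9 115.3]
linear [-0.006 -0.102  0.009] rot [-0.0457 -0.0009 -0.0015] goal [522.5 261.2 113.3]
linear [-0.006 -0.123  0.011] rot [-0.0574 -0.0008 -0.0015] goal [520.8 261.9 112.3]
linear [-0.006 -0.143  0.012] rot [-0.069  -0.0008 -0.0015] goal [519.2 262.5 111.2]
linear [-0.006 -0.164  0.015] rot [-0.0807 -0.0008 -0.0015] goal [517.6 263.2 110.1]
```

Request:
{"method": "play_rows", "body": {"steps": [{"linear":[-0.006,-0.02,0.006],"delta_rot":[0.0008,-0.0009,-0.0015],"hand":0},{"linear":[-0.006,-0.04,0.006],"delta_rot":[-0.011,-0.0009,-0.0015],"hand":0},{"linear":[-0.006,-0.061,0.007],"delta_rot":[-0.0225,-0.0009,-0.0015],"hand":0},{"linear":[-0.006,-0.082,0.008],"delta_rot":[-0.034,-0.0009,-0.0015],"hand":0},{"linear":[-0.006,-0.102,0.009],"delta_rot":[-0.0457,-0.0009,-0.0015],"hand":0},{"linear":[-0.006,-0.112,0.01],"delta_rot":[-0.0515,-0.0009,-0.0015],"hand":0},{"linear":[-0.006,-0.123,0.011],"delta_rot":[-0.0574,-0.0009,-0.0015],"hand":0},{"linear":[-0.006,-0.123,0.011],"delta_rot":[-0.0574,-0.0009,-0.0015],"hand":0}]}}

```text
clock: 14.97
ee_pos: [520.5, 262.6, 113.4]
ee_rot: [[0.371, 0.795, 0.48], [0.928, -0.319, -0.191], [0.001, 0.516, -0.856]]
wrist_force: [-10.9, 1.5, 12.8]
gripper_width: 0.111
```

```bash
python3 -c "
from h import *
now();move(57,0,10.8,31)
for a in (32,33,34): move(57,0,10.8,a)"
```

```text
tab in stand 56.6 0.7 12.0 tilt 31.09 yawerr -0.0001 side 0.0012 F [-10.9   1.5  12.8] M [-0.01  1.15 -0.38] w 9.7 t 14.9667
linear [-0.005 -0.001  0.012] rot [ 0.001  -0.0008 -0.0001] goal [520.8 261.9 112.3]
linear [-0.005 -0.022  0.012] rot [-0.0106 -0.0008 -0.0001] goal [519.2 262.5 111.2]
linear [-0.005 -0.043  0.013] rot [-0.0223 -0.0008 -0.0001] goal [517.6 263.2 110.1]
linear [-0.005 -0.063  0.014] rot [-0.0339 -0.0008 -0.0001] goal [516.  263.8 109. ]
```

Request:
{"method": "play_rows", "body": {"steps": [{"linear":[-0.005,-0.011,0],"delta_rot":[-0.005,-0.0008,0],"hand":0},{"linear":[-0.005,-0.022,0],"delta_rot":[-0.0106,-0.0008,0],"hand":0},{"linear":[-0.005,-0.033,0],"delta_rot":[-0.0165,-0.0008,0],"hand":0},{"linear":[-0.005,-0.033,0],"delta_rot":[-0.0165,-0.0008,0],"hand":0}]}}

```text
clock: 15.3
ee_pos: [517.3, 263.6, 111.7]
ee_rot: [[0.371, 0.783, 0.499], [0.928, -0.313, -0.199], [0.0, 0.538, -0.843]]
wrist_force: [-6.2, 0.7, 5.6]
gripper_width: 0.114
```

Run:
```python
from h import *
now()
b=read_camera("scene"); t=read_camera("top")
g=np.hstack([cv2.resize(b[150:260,310:400],(450,550),interpolation=cv2.INTER_CUBIC),cv2.resize(t[160:250,95:165],(350,450),interpolation=cv2.INTER_CUBIC)[:, :].copy() if 0 else cv2.resize(t[160:260,90:154],(350,550),interpolation=cv2.INTER_CUBIC)])
cv2.imwrite("pics/g7.png",np.clip((g/255.)**.6*255,0,255).astype('uint8'))
```

```text
tab in stand 55.8 0.3 11.9 tilt 32.53 yawerr 0.0001 side 0.0006 F [-6.2  0.7  5.6] M [ 0.24  1.02 -0.21] w 10.0 t 15.3
```

View pics/g7.png

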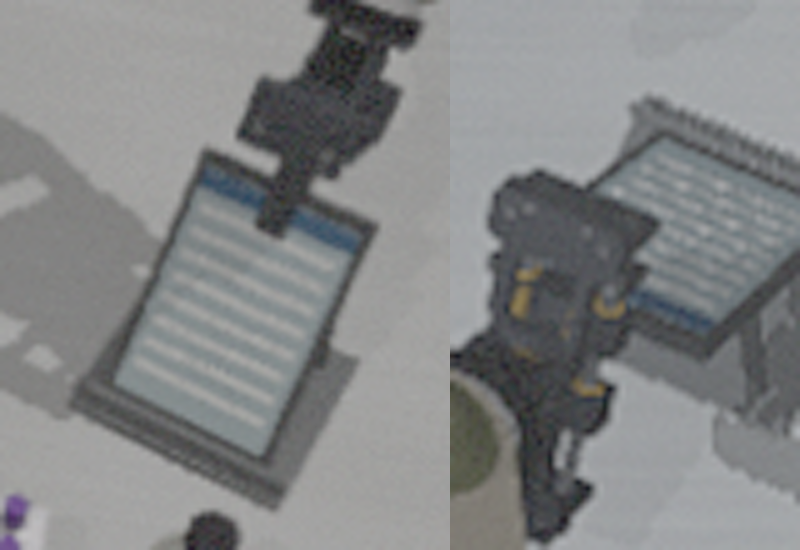

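Run:
```python
from h import *
g=np.mean([cv2.cvtColor(read_camera("scene"),cv2.COLOR_BGR2GRAY).astype(float) for _ in range(6)],0).astype('float32')
xs=np.arange(30,92,3.)
print(xs.astype(int).tolist())
for y0 in (-72,72,-40,0,40):
    acc=0
    for y in np.arange(y0-5,y0+6,2.5):
        q=proj("scene",[O+x*XS+y*YS+[0,0,22] for x in xs]).astype('float32')
        acc=acc+cv2.remap(g,q[:,0],q[:,1],cv2.INTER_LINEAR).ravel()
    print(y0,(acc/5).astype(int).tolist())
now()
```

```text
[30, 33, 36, 39, 42, 45, 48, 51, 54, 57, 60, 63, 66, 69, 72, 75, 78, 81, 84, 87, 90]
-72 [50, 50, 50, 50, 50, 51, 51, 51, 50, 51, 54, 54, 50, 44, 41, 44, 49, 53, 52, 56, 70]
72 [63, 63, 62, 63, 63, 63, 63, 63, 62, 62, 63, 62, 58, 48, 39, 37, 41, 49, 53, 54, 67]
-40 [110, 98, 93, 92, 92, 92, 91, 83, 63, 47, 48, 57, 55, 44, 38, 37, 43, 51, 50, 48, 66]
0 [114, 100, 92, 91, 92, 92, 92, 87, 66, 45, 45, 56, 56, 44, 37, 37, 41, 47, 51, 46, 61]
40 [114, 102, 93, 91, 91, 92, 92, 89, 71, 48, 45, 54, 57, 46, 36, 36, 41, 48, 52, 51, 67]
tab in stand 56.1 0.3 12.0 tilt 32.52 yawerr -0.0004 side 0.0005 F [-5.4  0.7  5.1] M [ 0.29  1.03 -0.15] w 9.7 t 15.7
```

Request:
{"method": "play_rows", "body": {"steps": [{"linear":[0,-0.01,0],"delta_rot":[-0.006,0,0],"hand":0},{"linear":[0,-0.02,0],"delta_rot":[-0.0116,0,0],"hand":0},{"linear":[0,-0.02,0],"delta_rot":[-0.0116,0,0],"hand":0}]}}

```text
clock: 15.95
ee_pos: [517.0, 263.9, 111.5]
ee_rot: [[0.372, 0.772, 0.515], [0.928, -0.31, -0.205], [0.001, 0.555, -0.832]]
wrist_force: [2.2, -3.2, 4.8]
gripper_width: 0.111
```

```bash
python3 -c "
from h import *
now()
s=monitor.sense();print(s['ee_rot'].T@s['wrist_force'],s['ee_rot'].T@s['wrist_torque'])"
```

```text
tab in stand 57.4 0.5 13.0 tilt 33.69 yawerr -0.0002 side 0.0009 F [ 2.2 -3.2  4.8] M [-0.31  0.08 -0.32] w 9.8 t 15.95
[-2.13996127  5.346131   -2.17872642] [-0.04494941 -0.44251635  0.08453239]
```

Request:
{"method": "play_rows", "body": {"squeeze": 6, "steps": [{"linear":[0,0.004,0],"delta_rot":[0.004,0,0],"hand":5},{"linear":[0,0.004,0],"delta_rot":[0.004,0,0],"hand":8},{"linear":[0,0.004,0],"delta_rot":[0.004,0,0],"hand":11},{"linear":[0,0.004,0],"delta_rot":[0.004,0,0],"hand":12},{"linear":[0,0.004,0],"delta_rot":[0.004,0,0],"hand":14},{"linear":[0,0.004,0],"delta_rot":[0.004,0,0],"hand":17},{"linear":[0,0.004,0],"delta_rot":[0.004,0,0],"hand":21},{"linear":[0,0.004,0],"delta_rot":[0.004,0,0],"hand":26},{"linear":[0,0.004,0],"delta_rot":[0.004,0,0],"hand":32},{"linear":[0,0.004,0],"delta_rot":[0.004,0,0],"hand":38},{"linear":[0,0.004,0],"delta_rot":[0.004,0,0],"hand":40},{"linear":[0,0.004,0],"delta_rot":[0.004,0,0],"hand":40}]}}

```text
clock: 16.95
ee_pos: [517.3, 263.7, 111.8]
ee_rot: [[0.372, 0.775, 0.511], [0.928, -0.311, -0.204], [0.001, 0.55, -0.835]]
wrist_force: [0.8, -0.2, 0.4]
gripper_width: 0.456
```

Request:
{"method": "play_rows", "body": {"steps": [{"linear":[0,0,-0.1],"delta_rot":[0,0,0],"hand":40},{"linear":[0,0,-0.25],"delta_rot":[0,0,0],"hand":40},{"linear":[0,0,-0.45],"delta_rot":[0,0,0],"hand":40},{"linear":[0,0,-0.7],"delta_rot":[0,0,0],"hand":40},{"linear":[0,0,-1],"delta_rot":[0,0,0],"hand":40},{"linear":[0,0,-1],"delta_rot":[0,0,0],"hand":40},{"linear":[0,0,-1],"delta_rot":[0,0,0],"hand":40}]}}

```text
clock: 17.53
ee_pos: [466.0, 284.8, 196.9]
ee_rot: [[0.37, 0.774, 0.513], [0.929, -0.311, -0.201], [0.003, 0.551, -0.834]]
wrist_force: [0.7, 0.6, -0.2]
gripper_width: 0.455
```

Run:
```python
from h import *
now()
b=read_camera("scene"); t=read_camera("top"); cv2.imwrite("pics/s8.png",b)
# expected outline of a tablet at the nominal rest, screen face
th=np.radians(32);zt=-np.sin(th)*XS+np.array([0,0,np.cos(th)]);xt=np.cos(th)*XS+np.array([0,0,np.sin(th)])
c=O+55.8*XS+[0,0,10.65]
P=[c+5*xt+y*YS+h*zt for y,h in((-62.5,0),(62.5,0),(62.5,190),(-62.5,190))]
g=cv2.resize(b[150:260,310:400],(450,550),interpolation=cv2.INTER_CUBIC); q=(proj("scene",P)-[310,150])*5
cv2.polylines(g,[q.round().astype(int)],True,(0,255,0),1)
g2=cv2.resize(t[165:255,90:160],(350,450),interpolation=cv2.INTER_CUBIC); q=(proj("top",P)-[90,165])*5
cv2.polylines(g2,[q.round().astype(int)],True,(0,255,0),1)
g=np.hstack([g,np.vstack([g2,np.zeros((100,350,3),'uint8')])])
cv2.imwrite("pics/g8.png",np.clip((g/255.)**.6*255,0,255).astype('uint8'))
```

```text
tab in stand 1.9 1.4 98.1 tilt 33.44 yawerr -0.0006 side 0.0038 F [ 0.7  0.6 -0.2] M [ 0.01  0.33 -0.  ] w 40.1 t 17.5333
```

View pics/g8.png

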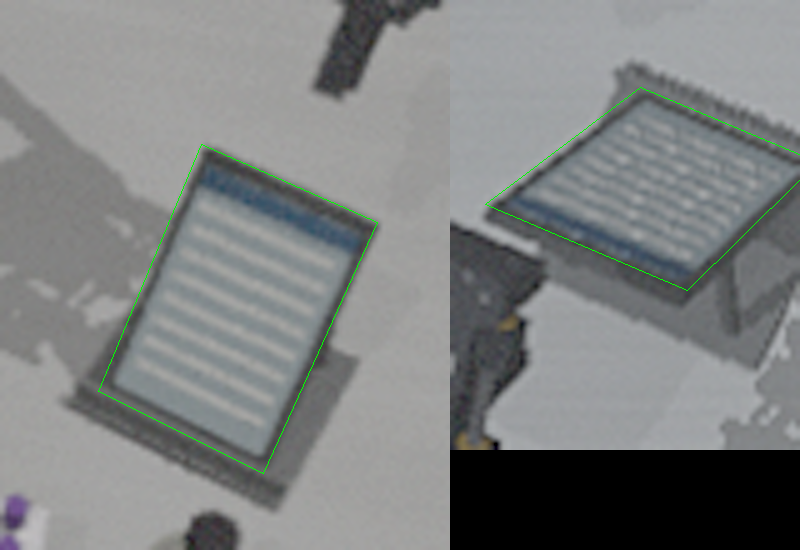

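Run:
```python
from h import *
a=cv2.imread("pics/scene0.png");b=read_camera("scene")
roi=b[150:260,310:400];print('still diff',cv2.absdiff(roi,cv2.imread("pics/s8.png")[150:260,310:400]).mean())
for n,(x,y,w,h) in dict(rack=(240,228,85,60),bottle=(335,248,28,42),mouse=(262,186,30,32),box=(160,222,60,40)).items():
    A,B=[cv2.cvtColor(i,cv2.COLOR_BGR2GRAY)[y:y+h,x:x+w].astype('float32') for i in(a,b)]
    print(n,np.round(cv2.phaseCorrelate(A,B,cv2.createHanningWindow((w,h),cv2.CV_32F)),2))
print(r.job_done())
```

```text
still diff 2.1076430976430975Traceback (most recent call last):
  File "<stdin>", line 6, in <module>
    return _wrapfunc(a, 'round', decimals=decimals, out=out)
    return _wrapit(obj, method, *args, **kwds)
    conv = _array_converter(obj)
ValueError: setting an array element with a sequence. The requested array has an inhomogeneous shape after 1 dimensions. The detected shape was (2,) + inhomogeneous part.
```

Run:
```python
from h import *
a=cv2.imread("pics/scene0.png");b=read_camera("scene")
for n,(x,y,w,h) in dict(rack=(240,228,85,60),bottle=(335,248,28,42),mouse=(262,186,30,32),box=(160,222,60,40)).items():
    A,B=[cv2.cvtColor(i,cv2.COLOR_BGR2GRAY)[y:y+h,x:x+w].astype('float32') for i in(a,b)]
    print(n,cv2.phaseCorrelate(A,B,cv2.createHanningWindow((w,h),cv2.CV_32F)))
print(r.job_done())
```

```text
rack ((-0.014420644274217409, 0.028387858641941932), 0.977098044289483)
bottle ((-0.2766223243938679, 0.4590475970132921), 0.9278992359726518)
mouse ((-0.21513528916827873, 0.17924477506988445), 0.959451307853063)
box ((0.09813711647542434, -0.01715489998103692), 0.9988663442929586)
the job is handed in; nothing more can be done
None
```

The tablet is on the reading stand, leaning back against the bar with the screen up and outward. I let it go gently and handed the job in at about 18 s of the 45 s. No verdict was reported.

**Final checks**
- **Pose:** the last picture matched the outline of the ideal resting pose to about 1 pixel in both cameras. That puts it square, centred, at about 32° and near the lip, and the picture was unchanged between two frames.
- **Contact:** the wrist force showed the lower edge on the plate, and the bar pushing on the back before I opened the fingers. The arm is well clear.
- **Other things on the bench:** none of the four bystanders moved by more than about 0.5 pixel (1–2 mm).

**What failed or disagreed**
- **First grasp missed:** the finger tips turned out to sit about 37 mm behind the reported tool point. The fingers shut on air and then pressed the tablet's top edge with about 25 N. I corrected for the offset, confirmed it in a picture, and the second grasp held.
- **Lip gap not seen directly:** the lip hides the lower edge from the camera. No plate showed between tablet and lip, so I put any gap at no more than a few millimetres.
- **Height after seating:** the arm's height reading was about 1.5 mm above its reading at first contact, which I took as a small slip in the grip.

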